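# Turn a specimen plate over with a lifter

## Robot

A 6-joint arm with a two-finger parallel gripper is mounted at the origin on the work surface. World frame = base frame: x ahead of the robot, y to its left, z up, the work surface at z = 0. Lengths are in m, angles in degrees, forces in N, time in s.
With the tool pointing down it reaches from about 0.35 to 0.875 m from the base axis. Payload 4.2 kg.
Tool frame: the origin (TCP) lies on the front face of the gripper's body, between the roots of the fingers; the fingertips stand finger_overhang ahead of it and the grasp point (between the pads) lies 51 mm ahead of it (finger_overhang is the distance from the TCP to the fingertips, in m); z points along the fingers, y is the line along which they close (so a half turn about z gives the same grasp; the last joint's range is limited). The gripper opens to 87 mm and grips with 3 to 60 N. Pads are 19 mm wide; open, the fingers measure 117 mm over their backs; the gripper's body (75 mm by 190 mm) begins 51 mm behind the grasp point.
Start: joints at [-61.559, 22.042, 0.453, 0, -68.411, -14.817], TCP at [0.147, -0.607, 0.292] pointing down, gripper open.
Joint ranges: [-179.83, 179.83], [-69.29, 118.12], [-61.27, 80.66], [-181.25, 117.63], [-171.15, -9.14], [-177.46, 177.46]. Speed limits (degrees/s): [159.86, 159.86, 180, 180, 180, 180].

## Interface

Orientations are given as a 3x3 rotation matrix whose columns are the frame's x, y, z axes.
In Python, from station import sense, capture, camera_model, finish_job, finger_overhang gives the robot as it stands. The module is installed in compiled form; this text tells all that it offers.
- The arm moves only by the tool jog_arm, never from a script. Its argument "rows" is a list that holds one entry, the list of rows, each a list of 4 numbers: the shift along the tool's x, y, z in m, then the turn about the tool's z in rad. A call has 1 to 20 rows; each row shifts and turns the commanded pose from where the row before left it, along the tool's axes as they then stand; what a row does not reach is not made up. A row lasts 1/8 s, in which the tool goes at most 62.5 mm and 10.7 degrees, less where a joint would pass 70% of its speed; a pose out of reach is approached as far as the arm can. A call is refused whole if a number of a shift passes 0.0625 or a number of a turn 0.188, either way. A call with a gripper value outside its range is refused whole. "claw" is the opening, from 0 (shut) to 1 (fully open), set as the call begins (left out, the last holds). The fingers move at their own pace and stop on an object; the grip force is fixed at half the most. Time passes only in rows, so rows that do not move let the fingers close. It gives the time, the measured TCP pose, the force, the opening and the grip force at its end, in the units of the state.
- sense(): the state, without advancing time (a new reading comes with each control period).
- capture(name): name is "scene" or "top" or "wrist"; returns the picture (384x512x3 uint8, red, green, blue); there is no depth.
- camera_model(name): a dict with "fovy" (degrees; the focal length in pixels is half the picture's height over the tangent of half this angle, whatever the lens; pixels are square), "cx", "cy" (the principal point, pixels), "eye" and "rotation" of the camera in the world. Camera axes: x right, y down, z forward; pixel columns grow to the right and rows downward; lengths in m; the calibration is good to about 2 mm. A picture is of the moment at which its call begins: read the wrist's pose just before it. camera_model takes no time and is no camera call; for the wrist camera it gives the pose at the moment of the call.
- finish_job(): hands the job in; it is judged then, once.
The state is a dict: "time_s": time; "joints": joint angles; "joint_velocities": joint speeds; "effort": joint torques, N m; "tcp_pos": TCP position; "ee_rot": TCP orientation; "wrist_force": force on the tool from outside, world axes, zero at the start; "moment": the same for the moment, N m; "gripper_width": opening from 0.0 (shut) to 1.0 (fully open); "gripper_force": force on a finger pad.
Only numpy, scipy, OpenCV 4.12 (cv2) and the standard library are available. Lean on these libraries where they do the work, as an engineer would, in place of code of your own. Each camera call takes 0.05 s, during which the arm holds its last target. There are 200 camera calls.

## Task

Pick up the cranked lifter by its wooden handle, slide its blade under the overhanging edge of the steel specimen plate and tip the plate up and over the step, so that it comes to lie flat on the cork pad of the block with its plain face up. Do not touch the plate with the gripper, and do not knock over the jar or the beaker. Then lay the lifter back on its rubber-topped rest, standing flat on its blade, lengthwise and about central as you found it.

Things in the scene. Friction and masses are not known exactly. Their poses are not given: they have to be found in the camera images.
- block: Fixed dark steel block. Origin on the table at mid width, under the step; x from its front (robot side) to its back, z up. Foot 180 x 110 x 10 mm (x -82 to 98). Seat: x -36 to 0 mm, 94 wide, top at 56 mm, a cheek each side (y 33 to 45, top at 64). At x = 0 a 4 mm step up to the cork pad: x 0 to 92, top at 60 mm; end stop behind it, top at 68. In front of x -36 only the foot.
- step (a point): Middle of the upper edge of the block's 4 mm step, 60 mm above the table. The plate's back edge bears against this step when its front edge is lifted; pushed past upright, the plate falls over the step onto the pad.
- plate: Loose steel plate 48 (x) x 60 (y) x 6 mm, 80 to 170 g; origin at its centre, z out of the face with a dark 28 mm disc and four screw heads; the other face is plain. Starts disc up on the seat between the cheeks (3 mm play each side), back edge 1 to 3 mm from the step, front edge overhanging the seat's front by about 14 mm, its underside 56 mm above the table.
- lifter: Loose cranked lifter, 130 g, standing on its blade. Origin on the blade's underside below the handle; x to the blade's tip, z up the handle. Steel blade 30 wide, 2.5 mm thick, x -25 to 85 mm. Upright wooden handle 26 (x) x 14 (y) mm, its top 85 mm above the underside; steel ferrule 34 x 22 mm, up to 7.5 mm, at its foot. Grip it across the 14 mm, 55 mm above the underside.
- lifter_tip (a point): Middle of the lifter blade's front edge, at its underside.
- rest: Fixed flat rest for the lifter, 180 x 80 mm, rubber top 10 mm above the table; left or right of the block (a white parts tray is on the other side). Origin on the table at its centre; x along its length, away from the robot. The lifter starts on it, blade along x within 12 degrees, its origin 15 to 35 mm before (x negative) the rest's centre.
- jar: Bystander: closed jar with a green cap, 60 mm across, 85 mm high, standing beside the block. Origin at the centre of its underside, z up.
- beaker: Bystander: open glass beaker, 68 mm across, 85 mm high, standing beside the block. Origin at the centre of its underside, z up.
Things that resemble listed ones, but are neither listed nor needed, are in the scene too. Of the things like the lifter, leave any that is blue, purple or turquoise; of the rest the smaller one is meant.

How it is judged (in metres and radians):
On the way, in this order (a step that is already met when the one before it is completed fails the run):
1. the lifter is picked up off its rest (z of lifter in the frame of rest above 0.04 m), for 0.2 s.
2. the plate's edge is raised on the lifter (angle between plate's own z axis and vertical between 0.3 and 1.5 rad and contact force between lifter and plate above 0.03 N), for 0.1 s.
3. the plate lies on the cork pad, plain face up (angle between plate's own z axis and vertical above 3.02 rad and x of plate in the frame of block between 0.006 and 0.071 m and y of plate in the frame of block between -0.03 and 0.03 m and z of plate in the frame of block between 0.06 and 0.066 m and linear speed of plate below 0.02 m/s), for 0.2 s.
At the end, for the whole second after the job is handed in: Plate plain face up, flat within 7 degrees, at rest on the cork pad, centre 6 to 71 mm behind the step, within 30 mm of the midline; lifter at rest flat on its blade on the rest, along it within 20 degrees, handle 65 mm before to 15 mm behind the rest's centre and within 25 mm of its midline (all of step 3 and angle between lifter's own z axis and vertical below 0.08 rad and x of lifter in the frame of rest between -0.065 and 0.015 m and y of lifter in the frame of rest between -0.025 and 0.025 m and z of lifter in the frame of rest below 0.014 m and angle between the x axis of lifter and the x axis of rest, either way round below 0.35 rad and linear speed of lifter below 0.02 m/s); the robot touches nothing.
It fails at once if the gripper or arm touches the plate (contact force between any of the fingers, the arm and plate above 0.3 N).
It fails at once if the jar is knocked over (angle between jar's own z axis and vertical above 0.6 rad).
It fails at once if the beaker is knocked over (angle between beaker's own z axis and vertical above 0.6 rad).
It also fails if it takes over 54 s, if anything falls off the work surface, if the arm or the gripper's body presses on something with over 40 N, if the wrist force passes 120 N, or if a joint passes its speed limit or range.

## Working session

There is one attempt and no reset: what is moved stays moved. The work goes in short steps, Python scripts to look and compute and a tool call to move; the robot and the scene stay as the last step left them, time stands still between calls to the robot, and variables do not carry over. Pictures are saved under pics/ and viewed, at most 10 in all, crops included, and the job is handed in when it is done.

Besides the shell and the picture viewer there is one more tool, called after ">>>" in YAML: its name, and indented under it one key for each argument. jog_arm: Moves the arm, as the interface text tells. Its arguments: {"type":"object","properties":{"rows":{"type":"array"},"claw":{"type":"number"}},"required":["rows"]}

```bash
mkdir -p pics
python3 - <<'E'
from station import *
import cv2,numpy as np
print(finger_overhang if not callable(finger_overhang) else finger_overhang())
s=sense();print(s['time_s'],s['tcp_pos'],np.round(s['ee_rot'],3).tolist(),s['gripper_width'])
for n in("scene","top"):
    im=capture(n);cv2.imwrite(f"pics/{n}0.png",im[:,:,::-1])
    m=camera_model(n);print(n,{k:np.round(v,4).tolist() if not isinstance(v,str) else v for k,v in m.items()})
E
```

```text
0.0697
0.0 [ 0.14714508 -0.60696379  0.29116909] [[-0.972, -0.235, -0.001], [-0.235, 0.972, 0.002], [0.0, 0.002, -1.0]] 1.0028031183167398
scene {'fovy': 51.8504, 'cx': 258.8769, 'cy': 186.5732, 'eye': [1.266, -0.0662, 1.0609], 'rotation': [[-0.137, 0.7955, -0.5902], [0.9905, 0.1024, -0.0919], [-0.0127, -0.5972, -0.802]]}
top {'fovy': 49.0785, 'cx': 253.39, 'cy': 193.6529, 'eye': [0.2353, -0.1788, 1.6153], 'rotation': [[0.0241, -0.9807, 0.1941], [-0.9997, -0.0239, 0.0032], [0.0016, -0.1941, -0.981]]}
```

View pics/top0.png

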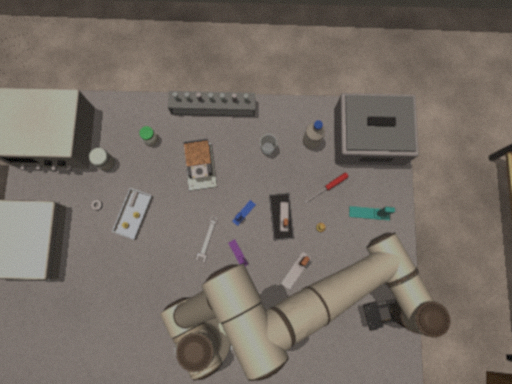

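View pics/scene0.png

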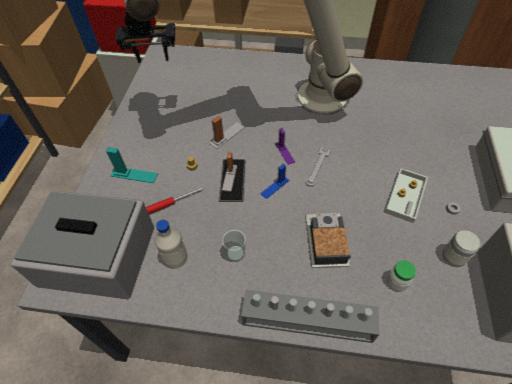

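```bash
cat > h.py <<'E'
from station import *
import cv2,numpy as np
def ray(n,u,v,m=None):
    m=m or camera_model(n); f=192/np.tan(np.radians(m['fovy']/2))
    d=np.array(m['rotation'])@np.array([(u-m['cx'])/f,(v-m['cy'])/f,1.]); return np.array(m['eye']),d
def onz(n,u,v,z,m=None):
    e,d=ray(n,u,v,m); return e+d*(z-e[2])/d[2]
def proj(n,p,m=None):
    m=m or camera_model(n); f=192/np.tan(np.radians(m['fovy']/2))
    c=np.array(m['rotation']).T@(np.array(p)-np.array(m['eye'])); return np.array([m['cx']+f*c[0]/c[2],m['cy']+f*c[1]/c[2]])
def mid(n1,p1,n2,p2):
    a,d=ray(n1,*p1);b,e=ray(n2,*p2);t=np.linalg.lstsq(np.c_[d,-e],b-a,rcond=None)[0]
    x,y=a+d*t[0],b+e*t[1];return (x+y)/2,np.linalg.norm(x-y)
E
python3 - <<'E'
import cv2,numpy as np
a=cv2.imread('pics/top0.png')[130:280,180:330];b=cv2.imread('pics/scene0.png')[105:275,200:360]
a=cv2.resize(a,(400,400),interpolation=cv2.INTER_CUBIC);b=cv2.resize(b,(376,400),interpolation=cv2.INTER_CUBIC)
cv2.imwrite('pics/crop0.png',np.hstack([a,b]))
E
```

```text
(no output)
```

View pics/crop0.png

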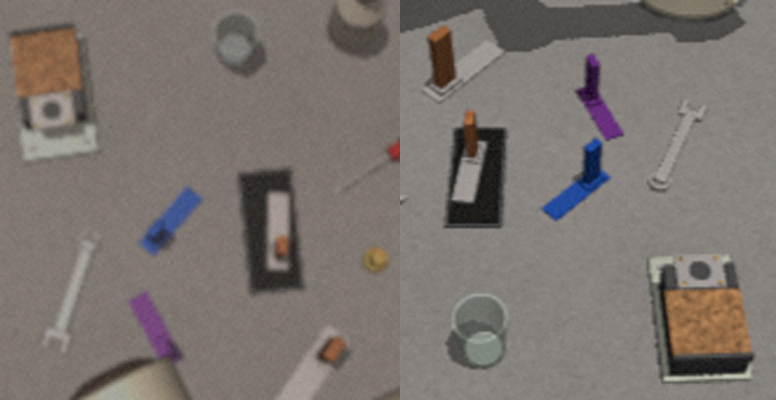

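Lifter-like things (top picture): wooden A on the black rest at (285,219); wooden B, larger, on bare table at (300,268); blue (244,212), purple (237,252) and teal (370,213) are excluded. A fits: it is the smaller wooden one and it stands on the rubber rest. The block is at (200,163), with the plate (disc) toward the robot at (200,172), and the beaker at (268,146).

Run:
```python
from h import *
k=150/400
C=lambda u,v,z:np.round(onz('top',180+u*k,130+v*k,z),3)
print('rest',[C(*p,.01) for p in((241,174),(289,170),(301,288),(251,292))])
print('blade',[C(*p,.0125) for p in((268,193),(289,193),(289,267),(267,270))],'handle top',C(282,240,.095))
print('cork',[C(*p,.06) for p in((12,32),(77,27),(82,90),(18,95))])
print('disc',C(52,109,.062),'foot front',C(23,158,.01),C(97,151,.01))
print('beaker',onz('top',268,150,0),'jar',onz('top',148,138,.0))
print(np.round(camera_model('wrist')['rotation'],3).tolist(),camera_model('wrist')['eye'],camera_model('wrist')['fovy'])
```

```text
rest [array([ 0.548, -0.24 ,  0.01 ]), array([ 0.556, -0.31 ,  0.01 ]), array([ 0.384, -0.328,  0.01 ]), array([ 0.377, -0.257,  0.01 ])]
blade [array([ 0.521, -0.279,  0.012]), array([ 0.521, -0.31 ,  0.012]), array([ 0.414, -0.311,  0.012]), array([ 0.409, -0.279,  0.012])] handle top [ 0.441 -0.294  0.095]
cork [array([0.74 , 0.097, 0.06 ]), array([0.75 , 0.003, 0.06 ]), array([ 0.656, -0.008,  0.06 ]), array([0.646, 0.083, 0.06 ])]
disc [0.626 0.033 0.062] foot front [0.564 0.079 0.01 ] [ 0.577 -0.029  0.01 ]
beaker [ 0.73413783 -0.2277137   0.        ] jar [ 7.72474133e-01  2.55344052e-01 -2.22044605e-16]
[[-0.235, 0.943, 0.236], [0.972, 0.228, 0.058], [0.001, 0.243, -0.97]] [ 0.08366417 -0.62127028  0.38307936] 60.94686790042112
```

>>> jog_arm:
  rows:
    - [[-0.042, 0.0366, 0.005, 0], [-0.042, 0.0366, 0.005, 0], [-0.042, 0.0366, 0.005, 0], [-0.042, 0.0366, 0.005, 0], [-0.042, 0.0366, 0.005, 0], [-0.042, 0.0366, 0.005, 0], [-0.042, 0.0366, 0.005, 0], [-0.042, 0.0366, 0.005, 0], [-0.042, 0.0366, 0.005, 0], [-0.042, 0.0366, 0.005, 0], [-0.042, 0.0366, 0.005, 0], [-0.042, 0.0366, 0.005, 0], [-0.042, 0.0366, 0.005, 0], [-0.042, 0.0366, 0.005, 0], [0, 0, 0, 0], [0, 0, 0, 0]]

```text
time_s: 2.1
tcp_pos: [0.5973, 0.029, 0.2215]
ee_rot: [[-0.972, -0.236, -0.002], [-0.236, 0.972, -0.0], [0.002, 0.0, -1.0]]
wrist_force: [0.0, 0.1, -0.2]
gripper_width: 0.995
gripper_force: 0.0
```

Run:
```python
from h import *
import pickle
s=sense();print(s['time_s'],s['tcp_pos'],np.round(s['ee_rot'],3).tolist())
m=camera_model('wrist');im=capture('wrist');cv2.imwrite('pics/w1.png',im[:,:,::-1]);pickle.dump(m,open('w1.pkl','wb'))
```

```text
2.1 [0.59733131 0.02895578 0.22151354] [[-0.972, -0.236, -0.002], [-0.236, 0.972, -0.0], [0.002, 0.0, -1.0]]
```

View pics/w1.png

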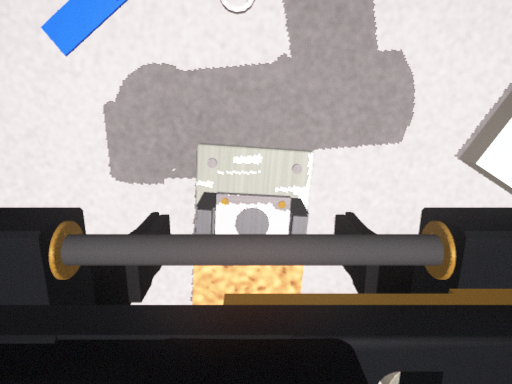

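The block's foot front is at (198,145)-(313,152), the plate front edge at row ~197, and the gripper hides the pad; forward is downward in this picture. I'll go 80 mm further ahead for an unobstructed view.

>>> jog_arm:
  rows:
    - [[-0.04, 0.0, -0.01, 0.055], [-0.04, 0.0, -0.01, 0.055], [0, 0, 0, 0], [0, 0, 0, 0]]

```text
time_s: 2.65
tcp_pos: [0.6751, 0.0446, 0.2419]
ee_rot: [[-0.992, -0.126, -0.002], [-0.126, 0.992, 0.0], [0.002, 0.0, -1.0]]
wrist_force: [-0.6, -0.1, -0.1]
gripper_width: 1.001
gripper_force: 0.0
```

Run:
```python
from h import *
import pickle
s=sense();print(s['time_s'],s['tcp_pos'],np.round(s['ee_rot'],3).tolist())
m=camera_model('wrist');im=capture('wrist')[:,:,::-1];cv2.imwrite('pics/w2.png',im);pickle.dump(m,open('w2.pkl','wb'))
cv2.imwrite('pics/w2c.png',cv2.resize(im[0:225,130:430],(800,600),interpolation=cv2.INTER_CUBIC))
```

```text
2.65 [0.67507206 0.04457673 0.24194216] [[-0.992, -0.126, -0.002], [-0.126, 0.992, 0.0], [0.002, 0.0, -1.0]]
```

View pics/w2c.png

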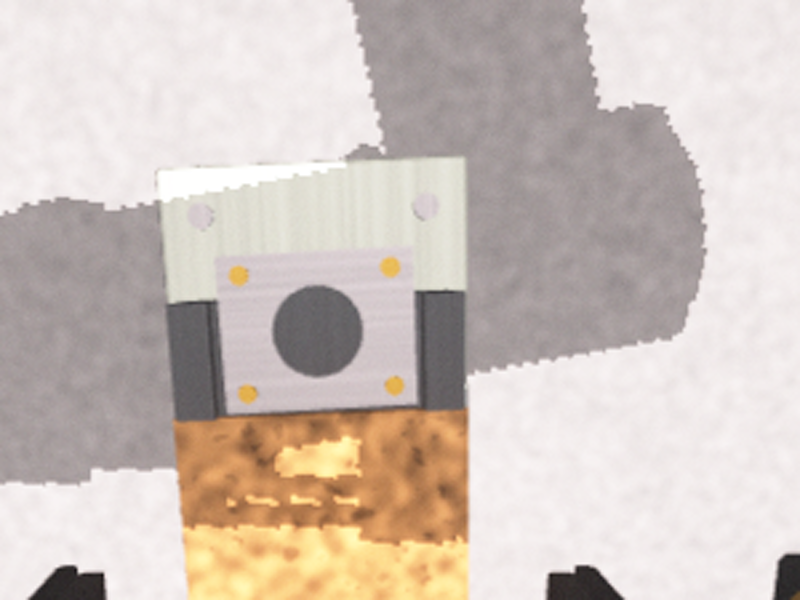

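Run:
```python
from h import *
import pickle
m=pickle.load(open('w2.pkl','rb'));k=.375
C=lambda u,v,z:onz('wrist',130+(u+.5)*k-.5,(v+.5)*k-.5,z,m)
def show(n,pts,z):
    p=np.array([C(*q,z) for q in pts]);print(n,np.round(p,4).tolist(),np.round([np.linalg.norm(p[i]-p[i-1]) for i in range(len(p))],4));return p
f=show('foot',((157,171),(466,157)),.01)
s=show('step',((175,420),(467,408)),.06)
p=show('plate',((216,257),(413,247),(418,404),(227,413)),.062)
c=show('cheekfront',((168,302),(466,290)),.064)
for q in(f,s,c):
    d=q[0]-q[1];print('yaw',np.degrees(np.arctan2(-d[0],d[1])),'mid',q.mean(0))
S=s.mean(0)[:2]
for y in(6.5,7,7.5):
  a=np.radians(y);R=np.array([[np.cos(a),-np.sin(a)],[np.sin(a),np.cos(a)]])
  print(y,'in block',[np.round(((q[:,:2]-S)@R)*1000,1).tolist() for q in(f,c,p)])
```

```text
foot [[0.5817, -0.0261, 0.01], [0.5635, 0.0808, 0.01]] [0.1084 0.1084]
step [[0.6598, -0.0046, 0.06], [0.6443, 0.0867, 0.06]] [0.0927 0.0927]
plate [[0.6084, 0.0038, 0.062], [0.5981, 0.0623, 0.062], [0.6448, 0.0709, 0.062], [0.6552, 0.0117, 0.062]] [0.0474 0.0594 0.0475 0.0601]
cheekfront [[0.6234, -0.0092, 0.064], [0.6085, 0.0798, 0.064]] [0.0902 0.0902]
yaw -170.33396443159995 mid [0.57256355 0.02736932 0.01      ]
yaw -170.3881395716072 mid [0.6520732  0.04105478 0.06      ]
yaw -170.51861848547696 mid [0.61595225 0.03533179 0.064     ]
6.5 in block [[[-77.6, -58.7], [-83.5, 49.5]], [[-34.2, -46.6], [-38.9, 43.4]], [[-47.6, -32.1], [-51.2, 27.2], [-3.9, 30.5], [-0.2, -29.5]]]
7 in block [[[-78.1, -58.0], [-83.1, 50.2]], [[-34.6, -46.3], [-38.5, 43.8]], [[-47.9, -31.7], [-51.0, 27.6], [-3.6, 30.5], [-0.5, -29.5]]]
7.5 in block [[[-78.6, -57.3], [-82.7, 51.0]], [[-35.0, -46.0], [-38.1, 44.1]], [[-48.1, -31.3], [-50.8, 28.1], [-3.3, 30.6], [-0.8, -29.5]]]
```

The view is clear: foot front edge, cheeks, plate with its disc, and the step line along crop row ~414. Sizes come out 1-1.5% small (plate 47.4 x 59.8, step 92.7, foot 108.4), so this is consistent, with block yaw about 9.6°. Now a look at the lifter.

>>> jog_arm:
  rows:
    - [[0.0266, -0.0449, 0, 0], [0.0266, -0.0449, 0, 0], [0.0266, -0.0449, 0, 0], [0.0266, -0.0449, 0, 0], [0.0266, -0.0449, 0, 0], [0.0266, -0.0449, 0, 0], [0.0266, -0.0449, 0, 0], [0, 0, 0, 0], [0, 0, 0, 0]]

```text
time_s: 3.82
tcp_pos: [0.5306, -0.2896, 0.2425]
ee_rot: [[-0.992, -0.127, -0.0], [-0.127, 0.992, 0.0], [0.0, 0.0, -1.0]]
wrist_force: [0.3, 0.5, 0.6]
gripper_width: 1.001
gripper_force: 0.0
```

Run:
```python
from h import *
import pickle
s=sense();print(s['time_s'],s['tcp_pos'],np.round(s['ee_rot'],3).tolist())
m=camera_model('wrist');im=capture('wrist')[:,:,::-1];cv2.imwrite('pics/w3.png',im);pickle.dump(m,open('w3.pkl','wb'))
cv2.imwrite('pics/w3c.png',cv2.resize(im[0:225,100:400],(800,600),interpolation=cv2.INTER_CUBIC))
```

```text
3.825 [ 0.53059973 -0.28964042  0.24247728] [[-0.992, -0.127, -0.0], [-0.127, 0.992, 0.0], [0.0, 0.0, -1.0]]
```

View pics/w3c.png

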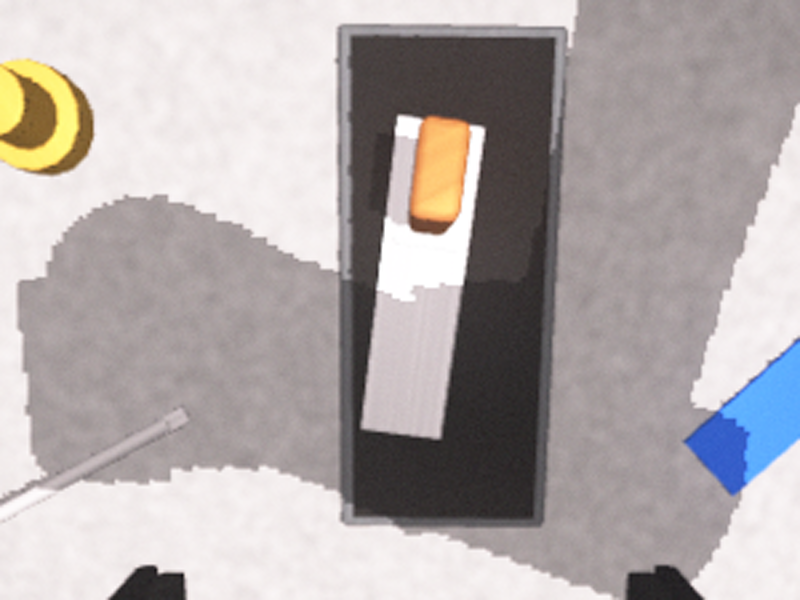

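The black rest spans crop corners (338,27)-(542,524). On it is the lifter, with blade from (398,115) to (440,440) and the wooden handle top centred at about (440,168).

Run:
```python
from h import *
import pickle
m=pickle.load(open('w3.pkl','rb'));k=.375
C=lambda u,v,z:onz('wrist',100+(u+.5)*k-.5,(v+.5)*k-.5,z,m)
def show(n,pts,z):
    p=np.array([C(*q,z) for q in pts]);d=(p[2]+p[3]-p[0]-p[1])
    print(n,p.mean(0).round(4),'yaw',np.degrees(np.arctan2(d[1],d[0])).round(2),'front mid',((p[2]+p[3])/2).round(4),'sizes',np.round([np.linalg.norm(p[i]-p[i-1]) for i in range(len(p))],4))
show('rest',((338,27),(567,28),(542,524),(343,522)),.01)
show('blade',((398,115),(486,127),(440,440),(361,430)),.0125)
show('handle',((422,118),(469,121),(460,219),(411,217)),.095)
```

```text
rest [ 0.4692 -0.2814  0.01  ] yaw 6.74 front mid [ 0.5558 -0.2711  0.01  ] sizes [0.1742 0.0775 0.1746 0.0771]
blade [ 0.4679 -0.2914  0.0125] yaw -0.25 front mid [ 0.5232 -0.2916  0.0125] sizes [0.1105 0.0306 0.1105 0.0298]
handle [ 0.4379 -0.2914  0.095 ] yaw 1.66 front mid [ 0.45  -0.291  0.095] sizes [0.0243 0.0121 0.024  0.0129]
```

>>> jog_arm:
  rows:
    - [[0, 0, 0, 0.129], [0.046, -0.001, 0, 0], [0.0466, -0.001, 0, 0], [0, 0, 0.03, 0], [0, 0, 0.03, 0], [0, 0, 0.02, 0], [0, 0, 0, 0], [0, 0, 0, 0]]

```text
time_s: 4.88
tcp_pos: [0.4399, -0.2912, 0.1632]
ee_rot: [[-1.0, -0.0, 0.001], [-0.0, 1.0, -0.001], [-0.001, -0.001, -1.0]]
wrist_force: [-0.4, -0.8, 0.6]
gripper_width: 1.0
gripper_force: 0.0
```

>>> jog_arm:
  rows:
    - [[0.002, 0, 0.02, 0], [0, 0, 0.02, 0], [0, 0, 0.007, 0], [0, 0, 0, 0], [0, 0, 0, 0]]

```text
time_s: 5.5
tcp_pos: [0.4377, -0.2917, 0.1163]
ee_rot: [[-1.0, 0.001, 0.002], [0.001, 1.0, -0.001], [-0.002, -0.001, -1.0]]
wrist_force: [0.9, 0.0, 0.1]
gripper_width: 1.001
gripper_force: 0.0
```

>>> jog_arm:
  rows:
    - [[0, 0, 0, 0], [0, 0, 0, 0], [0, 0, 0, 0], [0, 0, 0, 0], [0, 0, 0, 0], [0, 0, 0, 0], [0, 0, 0, 0], [0, 0, 0, 0]]
  claw: 0

```text
time_s: 6.5
tcp_pos: [0.437, -0.2916, 0.1152]
ee_rot: [[-1.0, 0.001, 0.0], [0.001, 1.0, -0.0], [-0.0, -0.0, -1.0]]
wrist_force: [0.3, -2.0, 0.3]
gripper_width: 0.172
gripper_force: 0.4
```

>>> jog_arm:
  rows:
    - [[0, 0, 0, 0], [0, 0, 0, 0], [0, 0, 0, 0], [0, 0, 0, 0]]

```text
time_s: 7.0
tcp_pos: [0.4369, -0.2915, 0.1151]
ee_rot: [[-1.0, 0.001, -0.0], [0.001, 1.0, 0.0], [0.0, 0.0, -1.0]]
wrist_force: [0.6, 0.3, -1.3]
gripper_width: 0.161
gripper_force: 30.0
```

>>> jog_arm:
  rows:
    - [[0, 0, -0.015, 0], [0, 0, -0.025, 0], [0, 0, -0.03, 0], [0, 0, -0.03, 0], [0, 0, 0, 0], [0, 0, 0, 0], [0, 0, 0, 0]]

```text
time_s: 7.88
tcp_pos: [0.4363, -0.2913, 0.2142]
ee_rot: [[-1.0, 0.001, -0.002], [0.001, 1.0, 0.001], [0.002, 0.001, -1.0]]
wrist_force: [-0.4, 1.2, -0.4]
gripper_width: 0.154
gripper_force: 30.0
```

>>> jog_arm:
  rows:
    - [[0, 0, 0, -0.085], [0, 0, 0, -0.084], [-0.0187, 0.0486, 0, 0], [-0.0187, 0.0486, 0, 0], [-0.0187, 0.0486, 0, 0], [-0.0187, 0.0486, 0, 0], [-0.0187, 0.0486, 0, 0], [-0.0187, 0.0486, 0, 0], [0, 0, 0.02, 0], [0, 0, 0.02, 0], [0, 0, 0, 0], [0, 0, 0, 0], [0, 0, 0, 0]]

```text
time_s: 9.5
tcp_pos: [0.4994, 0.0146, 0.176]
ee_rot: [[-0.986, -0.167, 0.002], [-0.167, 0.986, 0.0], [-0.002, 0.0, -1.0]]
wrist_force: [0.2, 0.2, -1.8]
gripper_width: 0.158
gripper_force: 30.0
```

Run:
```python
from h import *
s=sense();R=np.array(s['ee_rot']);print(s['time_s'],s['tcp_pos'],R.round(4).tolist())
tip=s['tcp_pos']+R@np.array([-.0862,0,.105]);a=np.radians(9.6)
d=tip[:2]-[.6521,.0411];print('tip',tip,'in block',np.cos(a)*d[0]+np.sin(a)*d[1],-np.sin(a)*d[0]+np.cos(a)*d[1])
im=capture('scene')[:,:,::-1];c=proj('scene',tip).astype(int);print(c,proj('scene',tip),proj('scene',[.6521,.0411,.06]))
x,y=c[0]-60,c[1]-45
cv2.imwrite('pics/s4.png',cv2.resize(im[y:y+120,x:x+150],(750,600),interpolation=cv2.INTER_CUBIC));print(x,y)
cv2.imwrite('pics/s4full.png',im)
```

```text
9.5 [0.49936981 0.01459778 0.17601353] [[-0.986, -0.1667, 0.0015], [-0.1667, 0.986, 0.0004], [-0.0015, 0.0001, -1.0]]
tip [0.58452117 0.02900955 0.07114701] in block -0.06864876985224069 -0.0006511023457088962
[325 206] [325.49315148 206.10002087] [328.31808207 227.7214966 ]
265 161
```

View pics/s4.png

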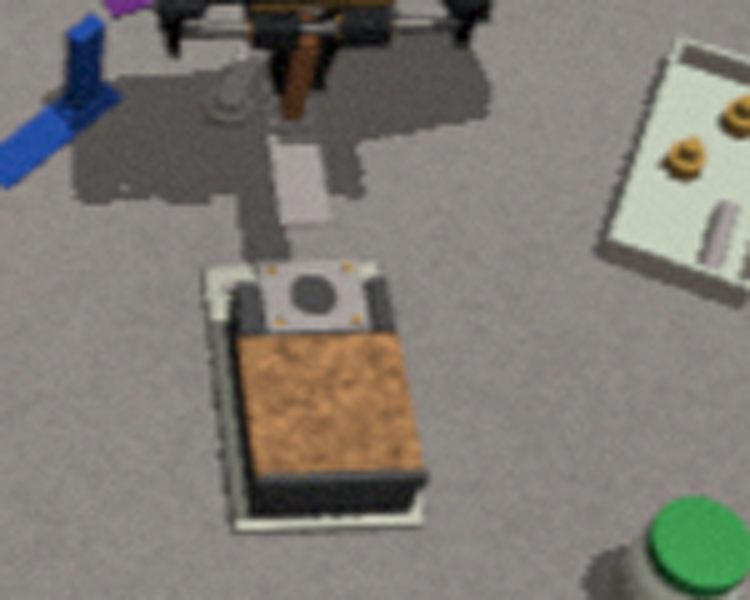

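Tip seen at crop (307,224) against (302,225) predicted, so the lifter pose in the grip is confirmed. Now go down and slide under.

>>> jog_arm:
  rows:
    - [[0, 0, 0.0125, 0], [0, 0, 0.0125, 0], [0, 0.0005, 0, 0], [-0.007, 0, 0, 0], [-0.007, 0, 0, 0], [-0.007, 0, 0, 0], [-0.006, 0, 0, 0], [0, 0, 0, 0], [0, 0, 0, 0]]

```text
time_s: 10.68
tcp_pos: [0.5252, 0.0196, 0.1502]
ee_rot: [[-0.986, -0.167, -0.0], [-0.167, 0.986, -0.0], [0.0, 0.0, -1.0]]
wrist_force: [-0.2, -0.9, -1.5]
gripper_width: 0.163
gripper_force: 30.0
```

```bash
cat >> h.py <<'E'
def tipinfo():
    s=sense();R=np.array(s['ee_rot']);tip=s['tcp_pos']+R@np.array([-.0862,0,.105]);a=np.radians(9.6)
    d=tip[:2]-[.6521,.0411];print(s['time_s'],'tip block x,y mm, top z',np.round(1000*np.array([np.cos(a)*d[0]+np.sin(a)*d[1],-np.sin(a)*d[0]+np.cos(a)*d[1],tip[2]+.0025]),1),'F',np.round(s['wrist_force'],2),s['gripper_width'])
E
python3 -c "from h import *;tipinfo()"
```

```text
10.675 tip block x,y mm, top z [-42.5   0.   47.6] F [-0.21 -0.93 -1.46] 0.16267361253780974
```

>>> jog_arm:
  rows:
    - [[-0.0015, 0, -0.0044, 0], [0, 0, -0.004, 0], [-0.0006, 0, -0.005, 0], [-0.0007, 0, -0.0051, 0], [-0.0018, 0, -0.0047, 0], [-0.0019, 0, -0.0047, 0], [-0.0022, 0, -0.0041, 0], [-0.0022, 0, -0.004, 0], [0, 0, 0, 0], [0, 0, 0, 0]]

```text
time_s: 11.92
tcp_pos: [0.536, 0.0215, 0.1861]
ee_rot: [[-0.986, -0.167, -0.0], [-0.167, 0.986, -0.0], [0.0, 0.0, -1.0]]
wrist_force: [-0.9, 0.3, -1.6]
gripper_width: 0.16
gripper_force: 30.0
```

Run:
```python
from h import *
tipinfo()
im=capture('scene')[:,:,::-1];x,y=265,161
cv2.imwrite('pics/s5.png',cv2.resize(im[y:y+120,x:x+150],(750,600),interpolation=cv2.INTER_CUBIC))
```

```text
11.925 tip block x,y mm, top z [-31.5  -0.   83.6] F [-0.89  0.28 -1.59] 0.15961538767334701
```

View pics/s5.png

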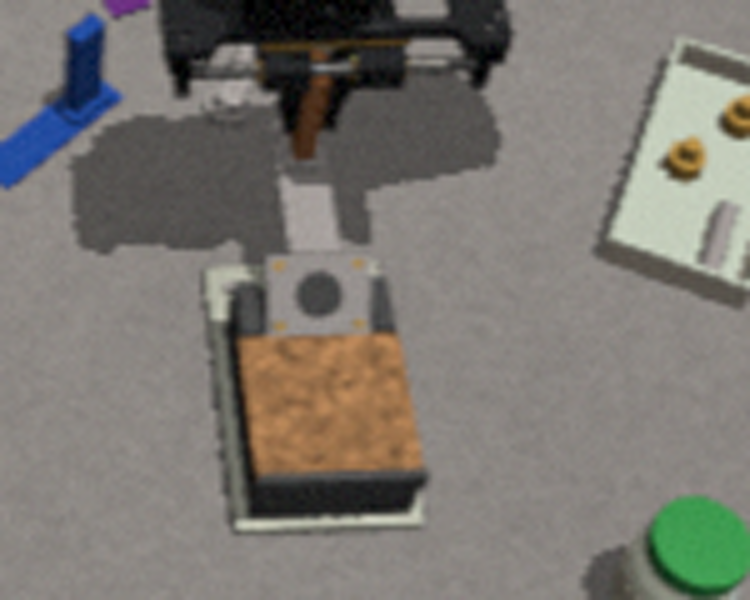

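The plate is raised evenly on the blade: front edge at crop row 257, back edge still at the step (row 333). Carry on past upright.

>>> jog_arm:
  rows:
    - [[-0.0034, 0, -0.0031, 0], [-0.0034, 0, -0.0031, 0], [-0.0044, 0, -0.002, 0], [-0.0044, 0, -0.002, 0], [-0.005, 0, -0.0007, 0], [-0.005, 0, -0.0006, 0], [-0.0043, 0, 0.0012, 0], [-0.0043, 0, 0.0012, 0], [-0.0033, 0, 0.0012, 0], [-0.0033, 0, 0.0012, 0], [0, 0, 0, 0], [0, 0, 0, 0], [0, 0, 0, 0]]

```text
time_s: 13.6
tcp_pos: [0.5763, 0.0283, 0.193]
ee_rot: [[-0.986, -0.167, 0.0], [-0.167, 0.986, 0.0], [-0.0, 0.0, -1.0]]
wrist_force: [0.4, 0.6, -1.0]
gripper_width: 0.165
gripper_force: 30.0
```

Run:
```python
from h import *
tipinfo()
im=capture('scene')[:,:,::-1];x,y=265,161
cv2.imwrite('pics/s6.png',cv2.resize(im[y:y+120,x:x+150],(750,600),interpolation=cv2.INTER_CUBIC))
```

```text
13.6 tip block x,y mm, top z [ 9.3  0.  90.6] F [ 0.38  0.6  -0.97] 0.16451341026654792
```

View pics/s6.png

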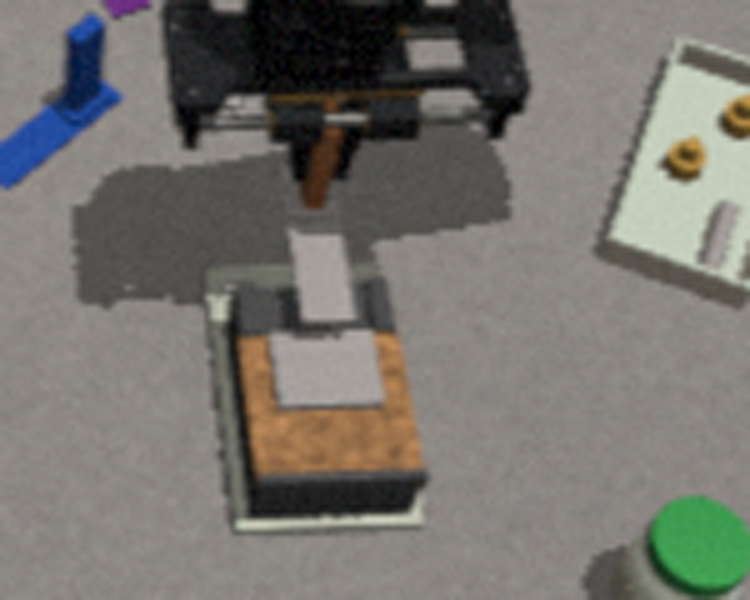

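The plate lies plain face up on the cork, at crop (271,333)-(383,405). Check its centre, then take the lifter back.

>>> jog_arm:
  rows:
    - [[0, 0, -0.015, 0], [0, 0, -0.015, 0], [0.03, 0, 0, 0], [0.02, 0, 0, 0.05], [0.0203, -0.0492, 0, 0], [0.0203, -0.0492, 0, 0], [0.0203, -0.0492, 0, 0], [0.0203, -0.0492, 0, 0], [0.0203, -0.0492, 0, 0], [0.0203, -0.0492, 0, 0], [0, 0, 0.02, 0], [0, 0, 0.02, 0], [0, 0, 0, 0], [0, 0, 0, 0], [0, 0, 0, 0]]

```text
time_s: 15.52
tcp_pos: [0.4416, -0.2875, 0.1843]
ee_rot: [[-0.993, -0.118, 0.002], [-0.118, 0.993, -0.001], [-0.002, -0.001, -1.0]]
wrist_force: [0.2, 0.2, -0.9]
gripper_width: 0.158
gripper_force: 30.0
```

Run:
```python
from h import *
p=np.array([onz('scene',265+u/5,161+v/5,.066) for u,v in((271,333),(376,333),(383,405),(278,408))]);c=p.mean(0)[:2]-[.6521,.0411];a=np.radians(9.6)
print('plate in block',np.cos(a)*c[0]+np.sin(a)*c[1],-np.sin(a)*c[0]+np.cos(a)*c[1])
s=sense();R=np.array(s['ee_rot']);o=s['tcp_pos']+R@np.array([-.0012,0,.105]);b=np.radians(6.74)
d=o[:2]-[.4692,-.2814];print(o,'in rest',np.cos(b)*d[0]+np.sin(b)*d[1],-np.sin(b)*d[0]+np.cos(b)*d[1],'yaw',np.degrees(np.arctan2(-R[1,0],-R[0,0])))
```

```text
plate in block 0.027345676824633784 0.0014877466558318357
[ 0.44302987 -0.28747095  0.07927915] in rest -0.02670177444978162 -0.002957557098670984 yaw 6.785999545966566
```

>>> jog_arm:
  rows:
    - [[0, 0.002, 0.02, 0], [0, 0, 0.02, 0], [0, 0, 0.016, 0], [0, 0, 0.006, 0], [0, 0, 0.004, 0], [0, 0, 0.0025, 0], [0, 0, 0, 0], [0, 0, 0, 0], [0, 0, 0, 0]]

```text
time_s: 16.65
tcp_pos: [0.4411, -0.2856, 0.1151]
ee_rot: [[-0.993, -0.118, 0.001], [-0.118, 0.993, -0.001], [-0.001, -0.001, -1.0]]
wrist_force: [0.6, 1.2, 3.1]
gripper_width: 0.159
gripper_force: 30.0
```

>>> jog_arm:
  rows:
    - [[0, 0, 0, 0], [0, 0, 0, 0], [0, 0, 0, 0], [0, 0, 0, 0], [0, 0, 0, 0], [0, 0, 0, 0], [0, 0, 0, 0], [0, 0, 0, 0]]
  claw: 1

```text
time_s: 17.65
tcp_pos: [0.4406, -0.2855, 0.1145]
ee_rot: [[-0.993, -0.118, 0.0], [-0.118, 0.993, -0.0], [-0.0, -0.0, -1.0]]
wrist_force: [-0.1, 0.2, -0.5]
gripper_width: 0.961
gripper_force: 0.0
```

>>> jog_arm:
  rows:
    - [[0, 0, -0.015, 0], [0, 0, -0.025, 0], [0, 0, -0.04, 0], [0, 0, -0.04, 0], [-0.045, 0, 0, 0], [-0.045, 0, 0, 0], [0, 0, 0, 0], [0, 0, 0, 0], [0, 0, 0, 0], [0, 0, 0, 0]]

```text
time_s: 18.9
tcp_pos: [0.5293, -0.2751, 0.2349]
ee_rot: [[-0.993, -0.117, 0.0], [-0.117, 0.993, -0.0], [-0.0, -0.0, -1.0]]
wrist_force: [-0.4, -0.7, 0.6]
gripper_width: 1.001
gripper_force: 0.0
```

Run:
```python
from h import *
import pickle
s=sense();print(s['time_s'],s['tcp_pos'],s['gripper_width'])
m=camera_model('wrist');im=capture('wrist')[:,:,::-1];pickle.dump(m,open('w7.pkl','wb'))
t=capture('scene')[:,:,::-1][120:285,180:400]
a=cv2.resize(im[0:225,100:400],(400,300),interpolation=cv2.INTER_CUBIC);b=cv2.resize(t,(400,300),interpolation=cv2.INTER_CUBIC)
cv2.imwrite('pics/w7.png',np.hstack([a,b]))
```

```text
18.9 [ 0.52927535 -0.27511412  0.23487425] 1.0009321125372141
```

View pics/w7.png

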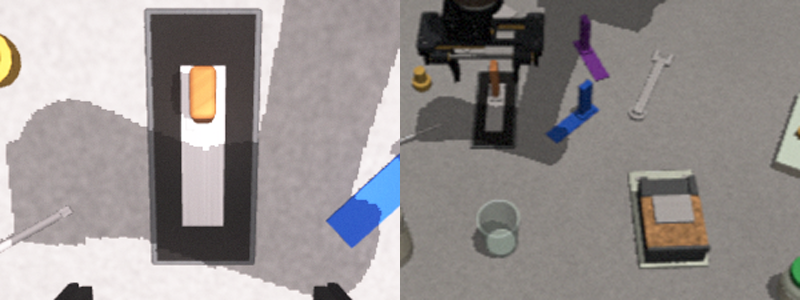

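The lifter stands flat, central and lengthwise on its rest. The plate is plain side up on the cork, jar and beaker are standing, and the gripper is clear.

```bash
python3 -c "from station import *;print(finish_job())"
```

```text
the job is handed in; nothing more can be done
None
```

The job is handed in at about 19 s: the plate lies plain face up on the cork pad about 27 mm behind the step, and the lifter is back flat and central on its rest; the station returned no verdict.

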